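# Load the pie maker and set the cube timer

### The job

Take the pie that stands on the worktop and, keeping it level, put it right down into the empty well of the pie maker and let go, then swing the lid fully shut. Then start the cube timer at 30 minutes: tip it over its edges on the worktop, laying it flat at each quarter turn and without picking it up, until the blue half-dial face is up. Leave the other pie, the can, the jar and the spoon where they are.

Things in the scene. Friction and masses are not known exactly. Their poses are not given: they have to be found in the camera images.
- pie: the pie to load: a rigid frozen pie with pale crust in an oblong silver tin 120 x 60 x 44 mm (crust rises to 51 mm), about 0.35 kg, standing on the worktop. Straight upright sides. Origin: centre of its underside; x along the 120 mm length, y across the 60 mm width, z up.
- pie_maker: red electric pie maker, fixed; base 222 (x) x 256 (y) mm, flat dark grey plate 70 mm above the worktop. Origin: on the worktop under its centre; -x is its front (handle side), +x the hinge side. Two wells in the plate, 134 (x) x 74 (y) mm, 20 mm deep, chamfered, centred at x = -5, y = -50 (empty) and +50 mm (other pie). A seated tin stands 24 mm proud of the plate.
- free_well (a point): centre of the floor of the empty well, 50 mm above the worktop; the tin's underside centre comes here, its length along the pie maker's x axis (either way round).
- lid (a joint): angle of the red lid, rad: 0 shut, 1.57 upright, stop at 1.9; starts open, 1.45 to 1.85. Hollow cover of 0.6 kg, 250 mm wide, from 10 to 220 mm out from the hinge line; its outer face is 49 mm off that line (131 mm above the worktop when shut). Damped, slightly stiff hinge: near upright it stays where left; swung towards shut below about 0.8 it sinks shut by itself in about 2 s.
- lid_handle (a point): middle of the black round bar handle on the lid's front edge: bar 18 mm thick, 124 mm long parallel to the hinge, 244 mm out from the hinge line and, with the lid shut, 104 mm above the worktop.
- lid_hinge (a point): middle of the lid's hinge line, 82 mm above the worktop at the back of the pie maker, 112 mm in +x from its origin; the line runs along the pie maker's y axis. Its axes are the pie maker's.
- timer: white cube timer, 64 mm, edges rounded, 0.16 kg, loose on the worktop; origin at the cube's centre. The face that is up sets the time. +z (up at the start): white with a grey dot, off. -z (underneath): blue, half dial of six ticks, 30 min. +y: green, 15 min. -y: orange, 45 min. +x: dark display. -x: black slots. Blue comes up after two quarter turns the same way, over any edge.
- other_pie: the other pie, with a dark wholemeal crust, same tin and size, already in the other well; origin at the centre of its underside. To be left in place.
- milk_can: closed can with red label, 74 mm across, 85 mm high, standing; origin at the centre of its underside. To be left alone.
- spice_jar: spice jar with black cap, 52 mm across, 110 mm high, standing; origin at the centre of its underside. To be left alone.
- spoon: blue-handled measuring spoon, 190 mm long, lying flat along its x axis; origin at its underside near the middle. To be left alone.
There are look-alikes about, which are no part of the job. Leave any pink look-alike of the timer alone. Leave any green or turquoise look-alike of the pie alone.

How it is judged:
On the way, in this order (a step that is already met when the one before it is completed fails the run):
1. the pie stands in the empty well, let go, with the lid still open (horizontal distance between pie and free_well below 0.012 m and z of pie in the frame of free_well below 0.004 m and angle between pie's own z axis and vertical below 0.06 rad and contact force between the fingers and pie below 0.2 N and value of joint lid above 1.2 rad), for 0.2 s.
2. the lid is fully shut (value of joint lid below 0.03 rad), for 0.2 s.
3. the timer lies flat on the worktop, one quarter turn over (angle between timer's own z axis and vertical between 1.42 and 1.72 rad and height (world z) of timer below 0.037 m), for 0.1 s.
4. the timer lies flat with the blue face up (angle between timer's own z axis and vertical above 3.04 rad and height (world z) of timer below 0.035 m), for 0.2 s.
At the end, for the whole second after the job is handed in: The timer lies still and flat on the worktop (within 3.5 degrees) with its blue face up, the pie stands level on the floor of the well that was empty (centre within 12 mm, underside within 4 mm of the floor), the other pie is in its own well, and the lid is shut to within 0.03 rad (angle between timer's own z axis and vertical above 3.08 rad and height (world z) of timer between 0.029 and 0.0345 m and linear speed of timer below 0.02 m/s and value of joint lid below 0.03 rad and horizontal distance between pie and free_well below 0.012 m and z of pie in the frame of free_well below 0.004 m and z of other_pie in the frame of pie_maker below 0.055 m and angle between pie's own z axis and vertical below 0.06 rad); the robot touches nothing.
It fails at once if the pie was tipped by more than 30 degrees (angle between pie's own z axis and vertical above 0.52 rad).
It fails at once if the timer was picked up (its centre more than 85 mm above the worktop, when tipping over an edge needs 45) (height (world z) of timer above 0.085 m).
It fails at once if the other pie was disturbed (moved more than 20 mm) (distance of other_pie from where it was at the start of the episode above 0.02 m).
It fails at once if the can, the jar or the spoon was disturbed (moved more than 25 mm) (distance of any of milk_can, spice_jar, spoon from where it was at the start of the episode above 0.025 m).
It also fails if it takes over 72 s, if anything falls off the work surface, if the arm or the gripper's body presses on something with over 40 N, if the wrist force passes 120 N, or if a joint passes its speed limit or range.

### The arm

A 6-joint arm with a two-finger parallel gripper is mounted at the origin on the work surface. World frame = base frame: x ahead of the robot, y to its left, z up, the work surface at z = 0. Lengths are in m, angles in rad, forces in N, time in s.
With the tool pointing down it reaches from about 0.25 to 0.725 m from the base axis. Payload 4 kg.
Tool frame: the origin (TCP) lies midway between the tips of the shut fingers; the grasp point (between the pads) lies grasp_offset behind it (grasp_offset is the distance from the TCP to the grasp point, in m); y points along the fingers, x is the direction in which the jaws open and shut, and the axes are right-handed (so a half turn about y gives the same grasp; the last joint's range is limited). The gripper opens to 85 mm and grips with 20 to 120 N. Pads are 22 mm wide; open, the fingers measure 114 mm over their backs; the gripper's body (76 mm by 85 mm) begins 54 mm behind the grasp point. The pads swing forward as they close: fully open they stand 13 mm farther back than shut.
Start: joints at [-1.11, 0.241, 0.005, 1.335, 0, 1.571], TCP at [0.222, -0.448, 0.231] pointing down, gripper open.
Joint ranges: [-2.72, 2.72], [-1.05, 1.87], [-1.09, 1.28], [-1.99, 2.15], [-1.42, 1.44], [-3.14, 3.14]. Speed limits (rad/s): [2.79, 2.79, 3.14, 3.14, 3.14, 3.14].

### API

Orientations are given as [roll, pitch, yaw] about the fixed x, y, z axes, in that order (R = Rz(yaw) Ry(pitch) Rx(roll)).
In Python, from workcell import goto, line_to, set_joints, open_jaws, close, dwell, solve_ik, state, get_image, Unreachable, hand_in, grasp_offset gives the robot as it stands. Calls block until the motion is done:
- goto(position, orientation): joint-space move of the TCP to a pose.
- line_to(position, vel=0.15, ori=None, f_stop=None): straight line of the TCP; ori=None keeps the orientation; vel is the mean speed in m/s. With f_stop (N) it stops when the force on the tool has changed by that much, and returns True; else False.
- set_joints(angles): joint-space move.
- open_jaws() and close(grasp_force=None): open the fingers fully, or close them until they stop; grasp_force is the grip in N (None keeps the last).
- dwell(seconds).
- solve_ik(position, orientation): joint angles nearest the present ones, or None.
- state(): the state.
- get_image(name): name is "side" or "top" or "wrist"; returns a dict with "frame" (384x512x3 uint8, red, green, blue), "intrinsics" (3x3 intrinsics, pixels), "extrinsics" (4x4, takes a point from camera to world coordinates); the wrist camera has in their place "tool_from_camera" (4x4, takes a point from camera to tool coordinates, whose origin is the TCP and whose axes are the tool frame's). Camera axes: x right, y down, z forward; pixel columns grow to the right and rows downward; lengths in m; the calibration is good to about 2 mm. A picture is of the moment at which its call begins: read the wrist's pose just before it. There is no depth.
A pose or a line that the arm cannot do raises Unreachable and nothing moves.
- hand_in(): hands the job in, once; it reports no verdict.
The state is a dict: "t": time; "joints": joint angles; "qvel": joint speeds; "joint_efforts": joint torques, N m; "position": TCP position; "tcp_rot": TCP orientation; "ft_force": force on the tool from outside, world axes, zero at the start; "wrist_torque": the same for the moment, N m; "grip_width": finger opening in m.
Only numpy, scipy, OpenCV 4.12 (cv2) and the standard library are available. Lean on these libraries where they do the work, as an engineer would, in place of code of your own. Each camera call takes 0.05 s, during which the arm holds its last target.

## Working session

There is one attempt and no reset: what is moved stays moved. The work goes in short steps, each a Python script; the robot and the scene stay as the last script left them, time stands still between calls to the robot, and variables do not carry over. Pictures are saved under pics/ and viewed, and the job is handed in when it is done.

```bash
ls; mkdir -p pics; python3 - <<'E'
from workcell import *
import cv2,numpy as np
print(grasp_offset); s=state(); print({k:np.round(v,3) for k,v in s.items()})
for n in ["side","top","wrist"]:
    d=get_image(n); cv2.imwrite(f"pics/{n}0.png",d["frame"][:,:,::-1])
    print(n,d["intrinsics"],np.round(d.get("extrinsics",d.get("tool_from_camera")),4).tolist())
E
```

```text
pics
0.0187
{'t': np.float64(0.0), 'joints': array([-1.11 ,  0.241,  0.004,  1.335,  0.   ,  1.571]), 'qvel': array([ 0.002,  0.001,  0.001, -0.   , -0.   , -0.   ]), 'joint_efforts': array([-0.0000e+00, -3.7232e+01,  2.5241e+01,  1.7000e-02,  0.0000e+00,
       -0.0000e+00]), 'position': array([ 0.222, -0.447,  0.23 ]), 'tcp_rot': array([-1.571,  0.002, -1.11 ]), 'ft_force': array([ 0.918, -0.646, -0.228]), 'wrist_torque': array([-0.04 , -0.013,  0.034]), 'grip_width': np.float64(0.086)}
side [[407.10253595   0.         255.68288189]
 [  0.         407.10253595 187.27763962]
 [  0.           0.           1.        ]] [[-0.1549, 0.8196, -0.5517, 1.1693], [0.9879, 0.1281, -0.087, 0.1236], [-0.0006, -0.5585, -0.8295, 1.11], [0.0, 0.0, 0.0, 1.0]]
top [[478.51815901   0.         258.5567627 ]
 [  0.         478.51815901 190.91170807]
 [  0.           0.           1.        ]] [[0.0178, -0.9984, 0.0534, 0.3971], [-0.9998, -0.0176, 0.0034, -0.0038], [-0.0024, -0.0534, -0.9986, 1.7172], [0.0, 0.0, 0.0, 1.0]]
wrist [[301.68690691   0.         257.68024345]
 [  0.         301.68690691 194.26196506]
 [  0.           0.           1.        ]] [[1.0, 0.0004, 0.0001, 0.0009], [0.0, -0.3208, 0.9471, -0.1425], [0.0004, -0.9471, -0.3208, 0.0816], [0.0, 0.0, 0.0, 1.0]]
```

View pics/top0.png

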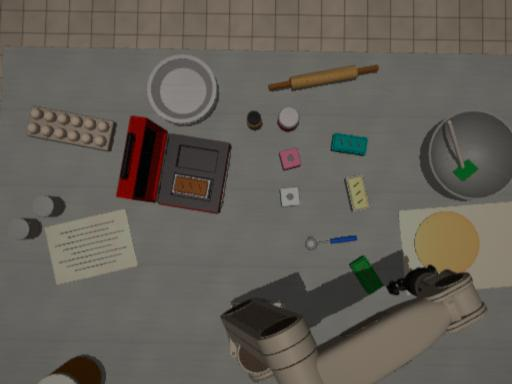

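View pics/side0.png

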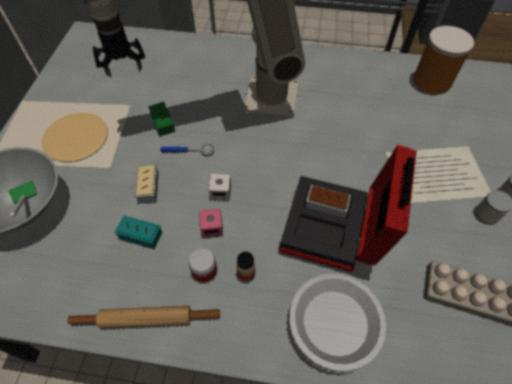

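View pics/wrist0.png

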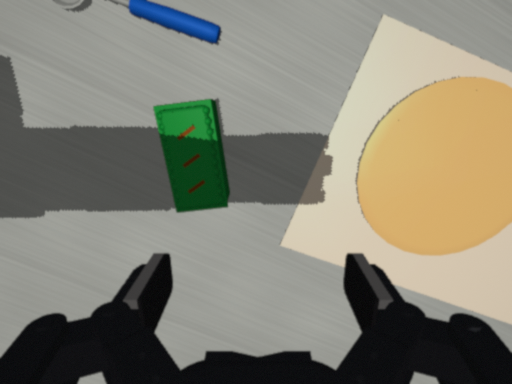

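```bash
cat > h.py <<'E'
from workcell import *
import cv2,numpy as np
from scipy.spatial.transform import Rotation as Ro
from scipy.optimize import least_squares
def cam(name,fn=None):
    s=state(); d=get_image(name)
    if name=="wrist":
        T=np.eye(4);T[:3,:3]=Ro.from_euler('xyz',s['tcp_rot']).as_matrix();T[:3,3]=s['position']
        E=T@d['tool_from_camera']
    else: E=d['extrinsics']
    if fn: cv2.imwrite(f"pics/{fn}.png",d['frame'][:,:,::-1]); np.savez(f"pics/{fn}.npz",K=d['intrinsics'],E=E)
    return d['frame'],d['intrinsics'],E
def load(fn):
    z=np.load(f"pics/{fn}.npz"); return z['K'],z['E']
def w(K,E,uv,z):
    r=E[:3,:3]@np.linalg.solve(K,[uv[0],uv[1],1]); t=(z-E[2,3])/r[2]; return E[:3,3]+t*r
def proj(K,E,P):
    p=(np.atleast_2d(P)-E[:3,3])@E[:3,:3]; q=p@K.T; return q[:,:2]/q[:,2:]
def mv(fn,scale):
    pass
def crop(fn,out,x0,y0,x1,y1,f):
    im=cv2.imread(f"pics/{fn}.png")[y0:y1,x0:x1]; cv2.imwrite(f"pics/{out}.png",cv2.resize(im,None,fx=f,fy=f,interpolation=cv2.INTER_CUBIC))
E
python3 - <<'E'
from h import *
for n in ["top","side"]: cam(n,n+"0")
K,E=load("top0")
for n,uv,z in [("pie",(357,193),.048),("timer",(290,197),.064),("pink",(290,158),.064),("can",(288,119),.085),("jar",(254,120),.11),("pmcorn",(230,146),.07),("pm",(220,212),.07),("pm",(159,208),.07),("well",(198,158),.06),("spoon",(331,241),0),("teal",(349,144),.05)]:
    print(n,np.round(w(K,E,uv,z),3))
crop("top0","top0c",110,80,380,260,2.9)
E
```

```text
pie [ 0.485 -0.342  0.048]
timer [ 0.466 -0.107  0.064]
pink [ 0.602 -0.105  0.064]
can [ 0.734 -0.095  0.085]
jar [0.723 0.021 0.11 ]
pmcorn [0.639 0.103 0.07 ]
pm [0.41  0.133 0.07 ]
pm [0.42  0.343 0.07 ]
well [0.597 0.215 0.06 ]
spoon [ 0.314 -0.26   0.   ]
teal [ 0.656 -0.312  0.05 ]
```

View pics/top0c.png

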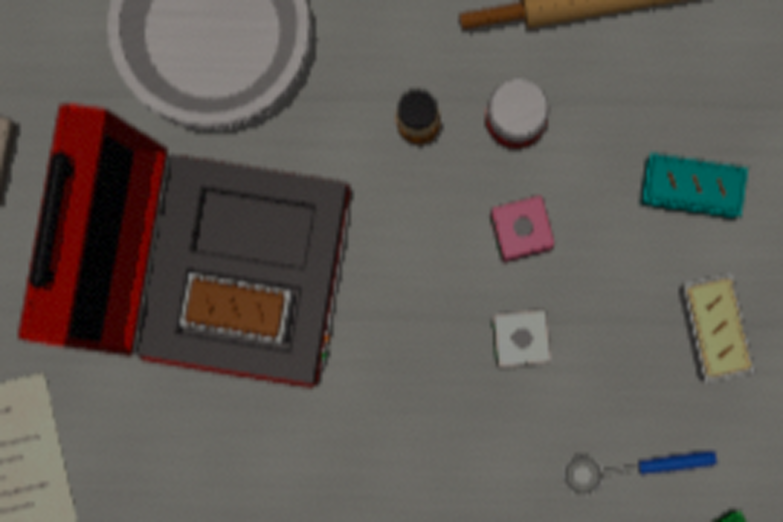

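```bash
python3 - <<'E'
from h import *
D=-np.pi/2
for yaw in (1.77,-1.37):
    print(yaw,solve_ik([.485,-.342,.25],[D,0,yaw]),solve_ik([.485,-.342,.02],[D,0,yaw]))
for yaw in (2.98,-.16):
    print(yaw,solve_ik([.597,.215,.25],[D,0,yaw]),solve_ik([.597,.215,.07],[D,0,yaw]))
for yaw in (0,1.57,3.14,-1.57): print(yaw,[ (lambda q: None if q is None else np.round(q,2))(solve_ik([.55,y,.25],[D,0,yaw])) for y in (.45,.35,.2)])
goto([.485,-.342,.25],[D,0,1.77])
s=state();print(s['joints'],s['t'])
cam("wrist","wp")
E
```

```text
1.77 [-6.14177083e-01  4.25347735e-01  3.15016700e-01  1.46046529e+00
 -4.44089210e-16 -8.13380756e-01] [-6.14177083e-01  5.88564706e-01 -4.75845142e-02  9.34647106e-01
 -4.44089210e-16 -8.13380756e-01]
-1.37 [-6.14177083e-01  4.25347735e-01  3.15016700e-01  1.46046529e+00
  4.44089210e-16  2.32661924e+00] [-6.14177083e-01  5.88564706e-01 -4.75845142e-02  9.34647106e-01
  4.44089210e-16  2.32661924e+00]
2.98 [ 3.45674205e-01  5.15860129e-01  4.57337813e-01  1.51227401e+00
 -4.44089210e-16 -1.06352947e+00] [ 3.45674205e-01  6.08814147e-01  1.37849457e-01  1.09983164e+00
 -4.44089210e-16 -1.06352947e+00]
-0.16 [3.45674205e-01 5.15860129e-01 4.57337813e-01 1.51227401e+00
 4.44089210e-16 2.07647053e+00] [3.45674205e-01 6.08814147e-01 1.37849457e-01 1.09983164e+00
 4.44089210e-16 2.07647053e+00]
0 [array([0.69, 0.71, 0.79, 1.65, 0.  , 2.26]), array([0.57, 0.56, 0.52, 1.54, 0.  , 2.14]), array([0.35, 0.41, 0.29, 1.45, 0.  , 1.92])]
1.57 [array([0.69, 0.71, 0.79, 1.65, 0.  , 0.69]), array([0.57, 0.56, 0.52, 1.54, 0.  , 0.57]), array([0.35, 0.41, 0.29, 1.45, 0.  , 0.35])]
3.14 [array([ 0.69,  0.71,  0.79,  1.65,  0.  , -0.88]), array([ 0.57,  0.56,  0.52,  1.54,  0.  , -1.  ]), array([ 0.35,  0.41,  0.29,  1.45, -0.  , -1.22])]
-1.57 [array([ 0.69,  0.71,  0.79,  1.65,  0.  , -2.46]), array([ 0.57,  0.56,  0.52,  1.54,  0.  , -2.58]), array([ 0.35,  0.41,  0.29,  1.45,  0.  , -2.79])]
[-6.14692758e-01  4.25223162e-01  3.14837385e-01  1.46047742e+00
 -1.16897055e-04 -8.13077493e-01] 2.3
```

View pics/wp.png

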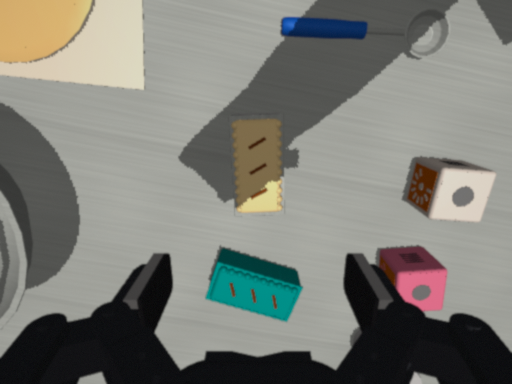

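```bash
python3 - <<'E'
from h import *
crop("wp","wpc",210,95,310,235,4)
E
```

```text
(no output)
```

View pics/wpc.png

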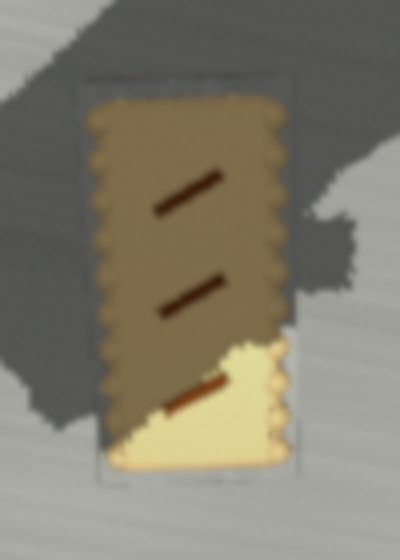

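```bash
python3 - <<'E'
from h import *
K,E=load("wp")
c=np.array([[80,82],[293,72],[299,472],[98,487]])/4+[210,95]
P=np.array([w(K,E,u,.044) for u in c]);print(P.round(4))
for i in range(4): print(np.linalg.norm(P[i]-P[(i+1)%4]))
cr=np.array([[90,100],[283,97],[289,462],[108,468]])/4+[210,95]
Q=np.array([w(K,E,u,.049) for u in cr]);print(P.mean(0),Q.mean(0)); 
for i in range(4): print(np.linalg.norm(Q[i]-Q[(i+1)%4]))
for Z in (P,Q):
  print([np.arctan2(*(Z[a]-Z[b])[[1,0]]) for a,b in((3,0),(2,1))])
E
```

```text
[[ 0.4338 -0.3852  0.044 ]
 [ 0.4194 -0.3273  0.044 ]
 [ 0.5366 -0.2984  0.044 ]
 [ 0.554  -0.3589  0.044 ]]
0.059657965888080235
0.12071517521114242
0.06296077887450204
0.122972281950845
[ 0.48595263 -0.34246148  0.044     ] [ 0.48522851 -0.342589    0.049     ]
0.05352737403976579
0.1089576600272634
0.05550978738597184
0.11006098760300517
[np.float64(0.21505096109529054), np.float64(0.24155005234405566)]
[np.float64(0.22208771689535126), np.float64(0.24026083655180164)]
```

```bash
python3 - <<'E'
from h import *
D=-np.pi/2
goto([.56,.16,.30],[D,0,2.98])
print(state()['t'])
cam("wrist","ww")
E
```

```text
4.2
```

View pics/ww.png

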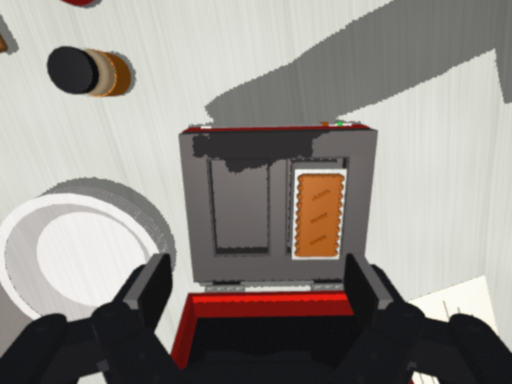

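```bash
python3 - <<'E'
from h import *
crop("ww","wwc",170,115,390,300,3.6)
E
```

```text
(no output)
```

View pics/wwc.png

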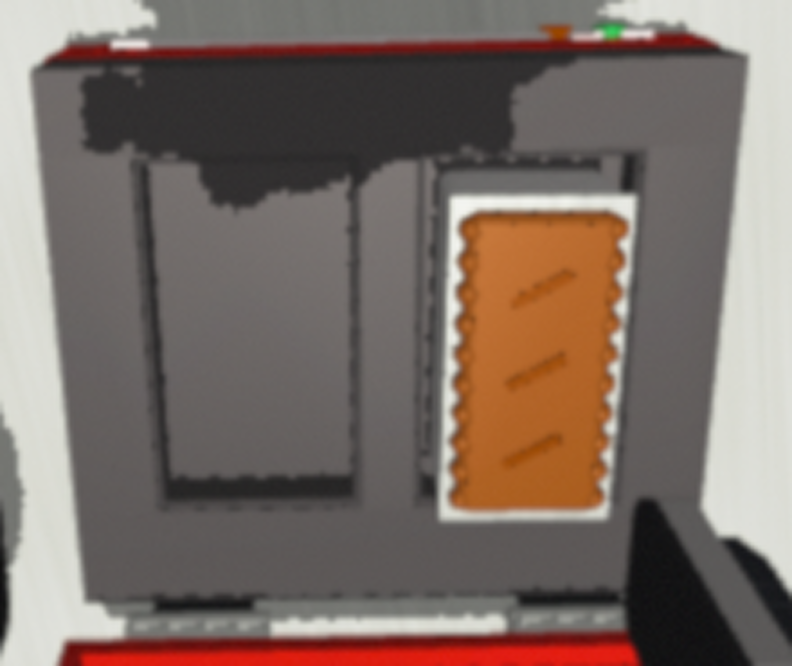

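```bash
python3 - <<'E'
from h import *
K,E=load("ww")
f=lambda c:np.array(c)/3.6+[170,115]
pl=f([[35,70],[747,55],[87,600]]); we=f([[133,160],[358,156],[355,505],[162,508]])
P=np.array([w(K,E,u,.07) for u in np.vstack([pl,we])]);print(P.round(4))
n=np.linalg.norm
print(n(P[0]-P[1]),n(P[0]-P[2]),[n(P[3+i]-P[3+(i+1)%4]) for i in range(4)])
M=np.array([[-111,-128],[-111,128],[111,-128],[-72,-87],[-72,-13],[62,-13],[62,-87]])/1000
def pts(p):c,s=np.cos(p[2]),np.sin(p[2]);return M@np.array([[c,s],[-s,c]])+p[:2]
r=least_squares(lambda p:(pts(p)-P[:,:2]).ravel(),[.53,.22,1.4])
print(r.x,(pts(r.x)-P[:,:2]).round(4)); p=r.x
c,s=np.cos(p[2]),np.sin(p[2]);R=np.array([[c,-s],[s,c]])
print("well",p[:2]+R@[-.005,-.05],P[3:].mean(0),"hinge",p[:2]+R@[.112,0],"other",p[:2]+R@[-.005,.05])
E
```

```text
[[0.6482 0.1091 0.07  ]
 [0.4097 0.1433 0.07  ]
 [0.6791 0.3175 0.07  ]
 [0.6221 0.1449 0.07  ]
 [0.5445 0.1562 0.07  ]
 [0.5663 0.2922 0.07  ]
 [0.6406 0.2813 0.07  ]]
0.2409225172637757 0.21062512326290056 [np.float64(0.07838996035649547), np.float64(0.13770849380464317), np.float64(0.07510379454271875), np.float64(0.13768156967517112)]
[0.54357772 0.23163725 1.42577252] [[ 0.006  -0.0058]
 [-0.0089 -0.003 ]
 [ 0.0072  0.0055]
 [-0.0029  0.0029]
 [ 0.0015  0.0023]
 [-0.0009 -0.0011]
 [-0.002  -0.0009]]
well [0.59233026 0.21946394] [0.59340991 0.21863418 0.07      ] hinge [0.55976351 0.34246152] other [0.49338002 0.23391553]
```

```bash
python3 - <<'E'
from h import *
D=-np.pi/2
goto([.486,-.3425,.11],[D,0,1.799])
print(line_to([.486,-.3425,.017],vel=.1,f_stop=8), state()['position'])
close(40)
s=state();print(s['t'],s['grip_width'],s['position'],s['ft_force'])
line_to([.486,-.3425,.2],vel=.12)
s=state();print(s['t'],s['grip_width'],s['ft_force'])
cam("wrist","wg"); cam("side","sg")
crop("sg","sgc",60,60,260,240,4)
E
```

```text
False [ 0.48660549 -0.34289312  0.01774823]
7.65 0.05936891785428995 [ 0.48658853 -0.3428855   0.01800329] [0.07844521 0.20349887 4.5599537 ]
9.325 0.05915423777785337 [ 0.51085305  0.22992303 -2.64511131]
```

View pics/wg.png

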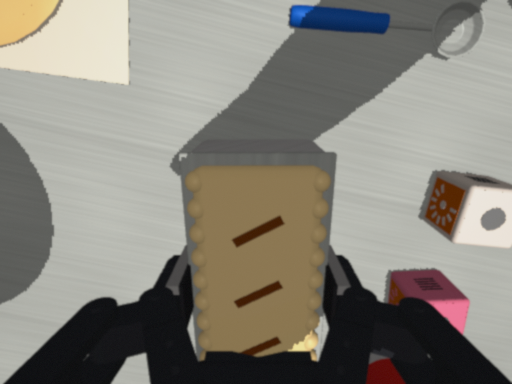

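View pics/sgc.png

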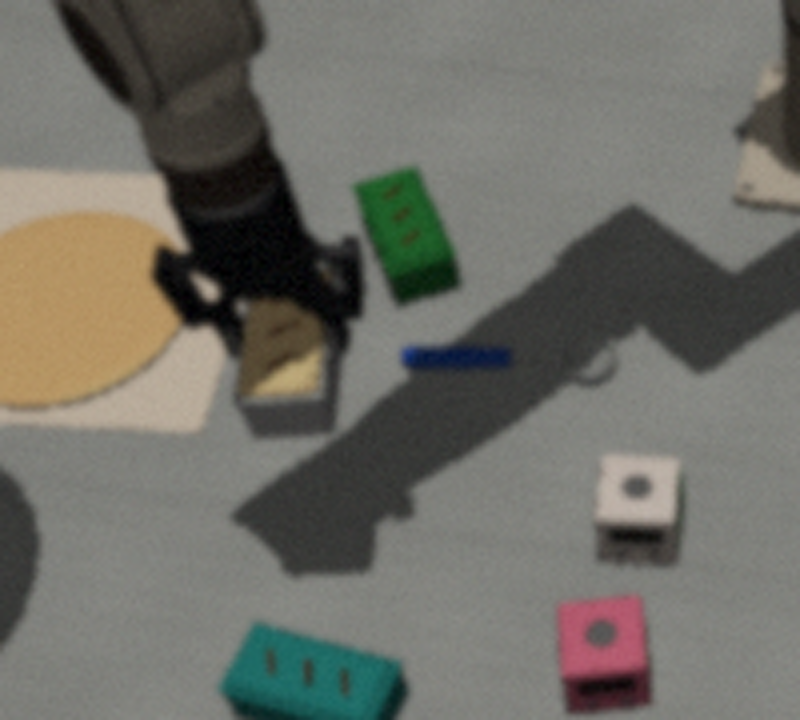

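```bash
python3 - <<'E'
from h import *
D=-np.pi/2
K,E=load("wg")
s=state();p=s['position']
for u in ((186,153),(335,153)):
    v=w(K,E,u,p[2]+.0263)-p; y=1.799
    print(v, v[:2]@[-np.sin(y),np.cos(y)], v[:2]@[np.cos(y),np.sin(y)])
goto([.593,.2188,.2],[D,0,2.995])
print(line_to([.593,.2188,.11],vel=.1,f_stop=10))
s=state();print(s['t'],s['grip_width'],s['position'],s['ft_force'])
cam("wrist","wh"); cam("side","sh"); crop("sh","shc",260,130,430,280,4.5)
E
```

```text
[-0.05307615 -0.04195432  0.0263    ] 0.06119136280094437 -0.02885930466964465
[-0.06617357  0.01442509  0.0263    ] 0.06119461193886067 0.029021435794573388
False
12.5333 0.05922274143919309 [0.59367407 0.21900018 0.11090843] [ 0.29232903  1.07340458 -2.75050657]
```

View pics/wh.png

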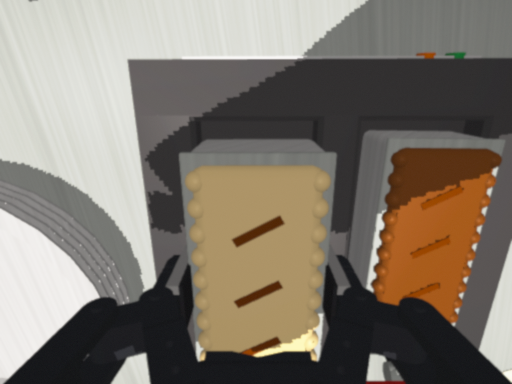

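View pics/shc.png

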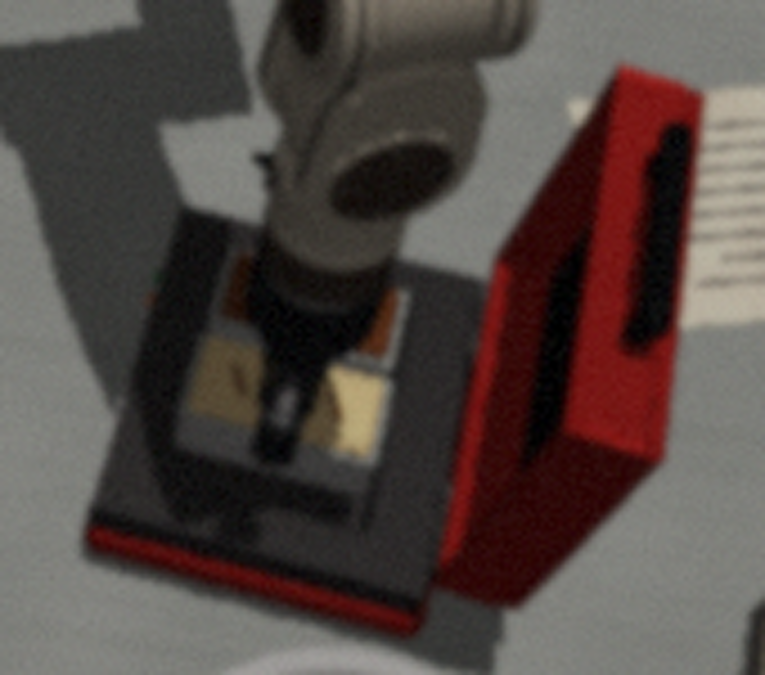

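```bash
python3 - <<'E'
from h import *
D=-np.pi/2
K,E=load("wh")
p=state()['position'];y=2.995
for u in ((199,120),(317,119)):
    v=w(K,E,u,.07)-p
    print(v[:2]@[-np.sin(y),np.cos(y)], v[:2]@[np.cos(y),np.sin(y)])
print(line_to([.593,.2188,.069],vel=.05,f_stop=7))
s=state();print(s['t'],s['position'],s['ft_force'])
cam("wrist","wi")
E
```

```text
0.06835025601014993 -0.03441893359960474
0.06896085846813392 0.035425983050027685
False
13.6 [0.5932508  0.21888958 0.06919268] [-0.2410199  -0.93010911 -3.20103906]
```

View pics/wi.png

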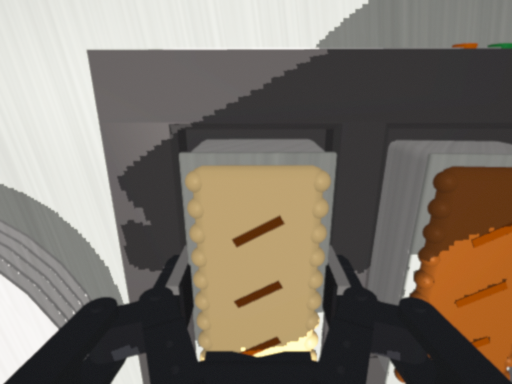

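Centred in the well. Lower to touch, then release and lift.

```bash
python3 - <<'E'
from h import *
print(line_to([.593,.2188,.0665],vel=.02,f_stop=5), state()['position'], state()['ft_force'])
open_jaws(); dwell(.3)
s=state();print(s['t'],s['position'],s['ft_force'],s['grip_width'])
line_to([.593,.2188,.2],vel=.15)
cam("wrist","wj");cam("side","sj"); crop("sj","sjc",260,130,430,280,4.5)
E
```

```text
True [0.59380076 0.21908471 0.06803371] [ 1.15798174 -0.522129    4.63653293]
14.5417 [0.59209176 0.21845331 0.06573205] [-0.51302073 -0.00673602 -0.1495888 ] 0.08529925997464236
```

View pics/wj.png

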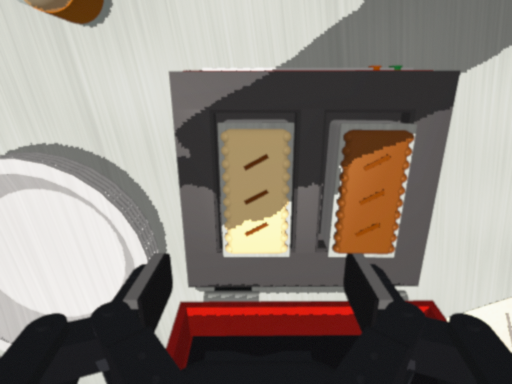

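View pics/sjc.png

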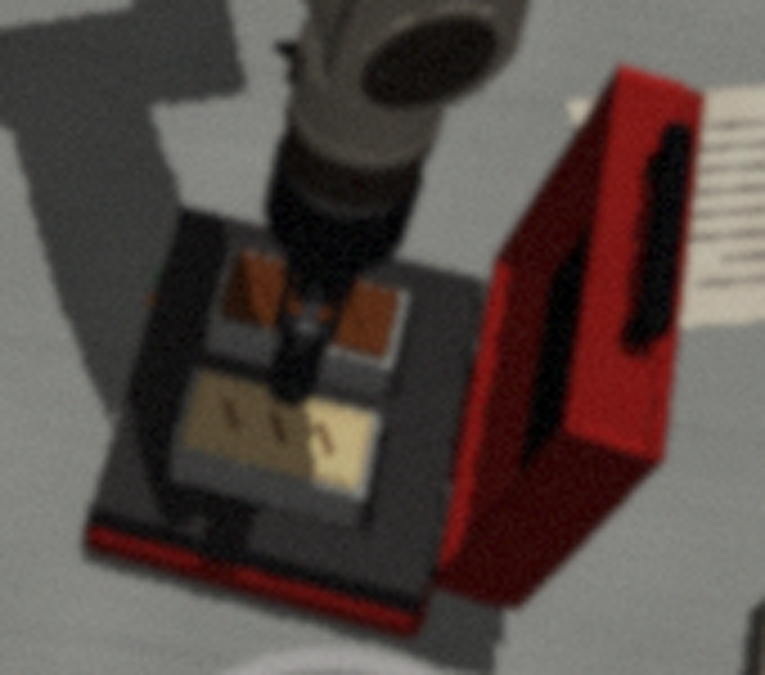

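```bash
cat >> h.py <<'E'
PM=np.array([.5440,.2305]);PY=1.424
# well centre measured (.5934,.2188) => origin
_c,_s=np.cos(PY),np.sin(PY);PR=np.array([[_c,-_s],[_s,_c]])
PM=np.array([.5932,.2188])-PR@np.array([-.005,-.05])
def pw(x,y,z): return np.r_[PM+PR@np.array([x,y]),z]
def lid(th,out,off,y): return pw(.112-out*np.cos(th)+off*np.sin(th),y,.082+out*np.sin(th)+off*np.cos(th))
E
python3 - <<'E'
from h import *
print(PM)
K,E=load("top0")
obs=np.array([[63,104],[20,340]])/2.9+[110,80]
for th in np.arange(1.4,1.95,.05):
    print(round(th,2),(proj(K,E,[lid(th,.22,.049,-.125),lid(th,.22,.049,.125)])-obs).round(1).tolist())
E
```

```text
[0.54446911 0.23105971]
1.4 [[16.1, 1.4], [16.0, 2.8]]
1.45 [[12.5, 0.9], [12.4, 2.2]]
1.5 [[8.9, 0.4], [8.8, 1.6]]
1.55 [[5.4, -0.1], [5.3, 1.0]]
1.6 [[2.0, -0.5], [1.9, 0.5]]
1.65 [[-1.3, -0.9], [-1.4, -0.1]]
1.7 [[-4.5, -1.2], [-4.6, -0.6]]
1.75 [[-7.5, -1.5], [-7.6, -1.1]]
1.8 [[-10.4, -1.7], [-10.5, -1.6]]
1.85 [[-13.2, -1.9], [-13.2, -2.1]]
1.9 [[-15.8, -2.0], [-15.8, -2.6]]
```

```bash
python3 - <<'E'
from h import *
D=-np.pi/2;O=[D,0,2.995]
Y=.06
for x,z in ((.12,.40),(.225,.40),(.225,.25),(.1,.25),(-.01,.25)):
    q=solve_ik(pw(x,Y,z),O); print(x,z,pw(x,Y,z).round(3),None if q is None else np.round(q,2))
E
```

```text
0.12 0.4 [0.503 0.359 0.4  ] [ 0.62  0.54  0.88  1.92  0.   -0.8 ]
0.225 0.4 [0.518 0.462 0.4  ] None
0.225 0.25 [0.518 0.462 0.25 ] [ 0.73  0.66  0.71  1.62  0.   -0.7 ]
0.1 0.25 [0.5   0.339 0.25 ] [ 0.6   0.45  0.35  1.47 -0.   -0.83]
-0.01 0.25 [0.484 0.23  0.25 ] [ 0.44  0.3   0.14  1.41 -0.   -0.98]
```

```bash
python3 - <<'E'
from h import *
D=-np.pi/2;O=[D,0,2.995]
close(20)
z=.25
for x,y in ((0,.23),(.225,.23),(.222,.07)):
    q=solve_ik(pw(x,y,z),O); print(pw(x,y,z).round(3),None if q is None else np.round(q,2))
goto(pw(0,.05,.3),O); 
line_to(pw(0,.23,.27),vel=.2,f_stop=15)
line_to(pw(.225,.23,z),vel=.2,f_stop=15)
print(line_to(pw(.222,.07,z),vel=.15,f_stop=15)); s=state();print(s['t'],s['position'],s['ft_force'])
cam("side","sk"); crop("sk","skc",240,80,460,280,3.5);cam("top","tk"); crop("tk","tkc",60,90,300,260,3.2)
E
```

```text
[0.317 0.265 0.25 ] [ 0.7   0.06 -0.16  1.35  0.   -0.73]
[0.35  0.487 0.25 ] [ 0.95  0.44  0.34  1.47  0.   -0.48]
[0.508 0.461 0.25 ] [ 0.74  0.64  0.67  1.6   0.   -0.69]
False
20.6333 [0.50727318 0.46096665 0.25013934] [-0.10768362 -0.31935897 -0.68172791]
```

View pics/skc.png

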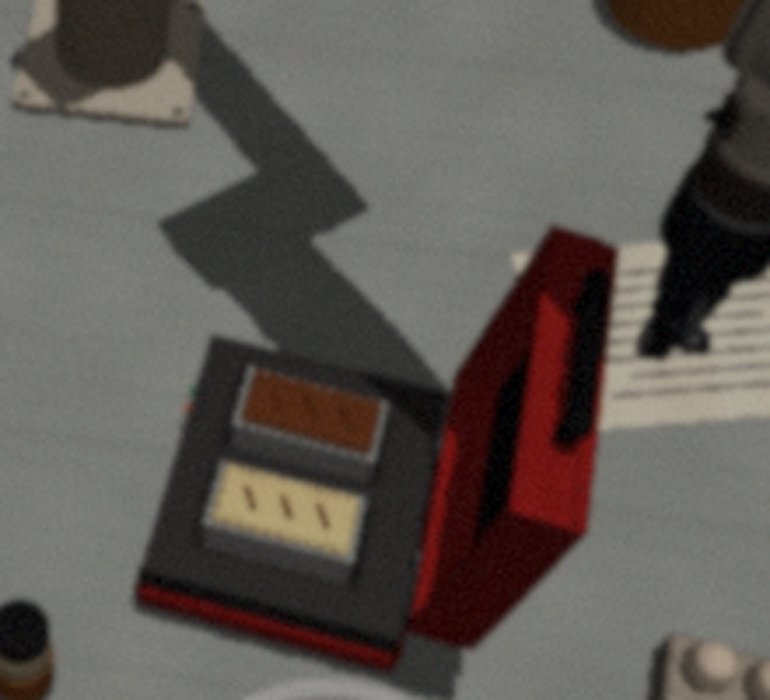

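View pics/tkc.png

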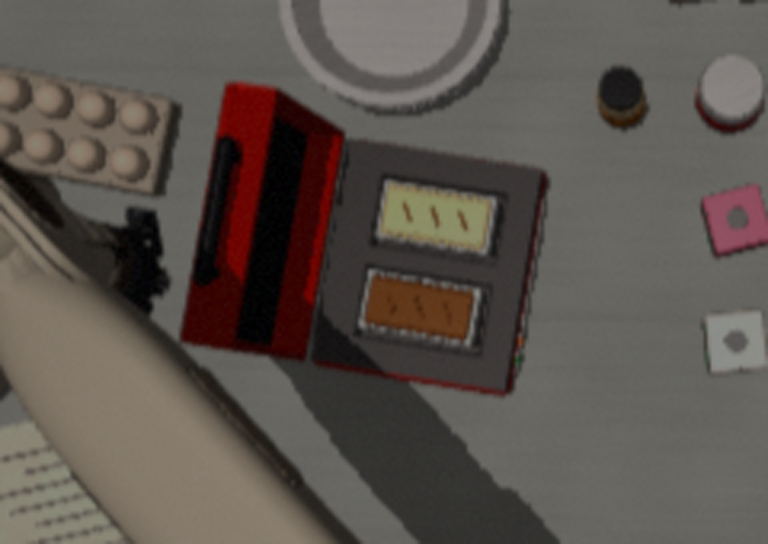

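```bash
python3 - <<'E'
from h import *
D=-np.pi/2;O=[D,0,2.995]
for x in (.14,.06,-.005):
    print(x,line_to(pw(x,.07,.25),vel=.12,f_stop=35)); s=state();print(s['t'],s['position'],s['ft_force'])
cam("side","sl"); crop("sl","slc",240,80,460,280,3.5)
E
```

```text
0.14 False
21.5667 [0.49545051 0.37969457 0.24970372] [-0.28545021  0.08080075 -0.43289189]
0.06 False
22.3833 [0.48408404 0.30088698 0.24976125] [-0.36272468  0.92424492 -0.51409472]
-0.005 False
23.075 [0.47468403 0.23661044 0.25006657] [ 0.11265117  0.23005247 -0.12330009]
```

View pics/slc.png

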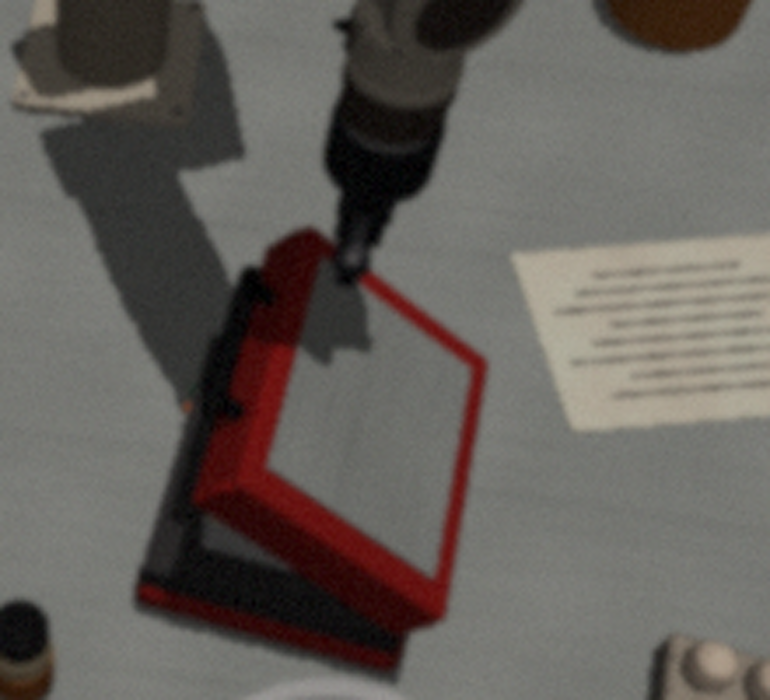

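```bash
python3 - <<'E'
from h import *
D=-np.pi/2
line_to(pw(-.03,.07,.28),vel=.2)
goto([.466,-.107,.25],[D,0,1.57]); open_jaws(); print(state()['t'])
cam("wrist","wt");cam("side","sm"); crop("sm","smc",240,80,460,280,3.5)
E
```

```text
25.4667
```

View pics/wt.png

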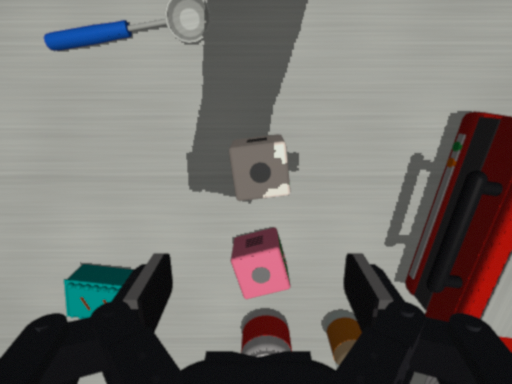

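View pics/smc.png

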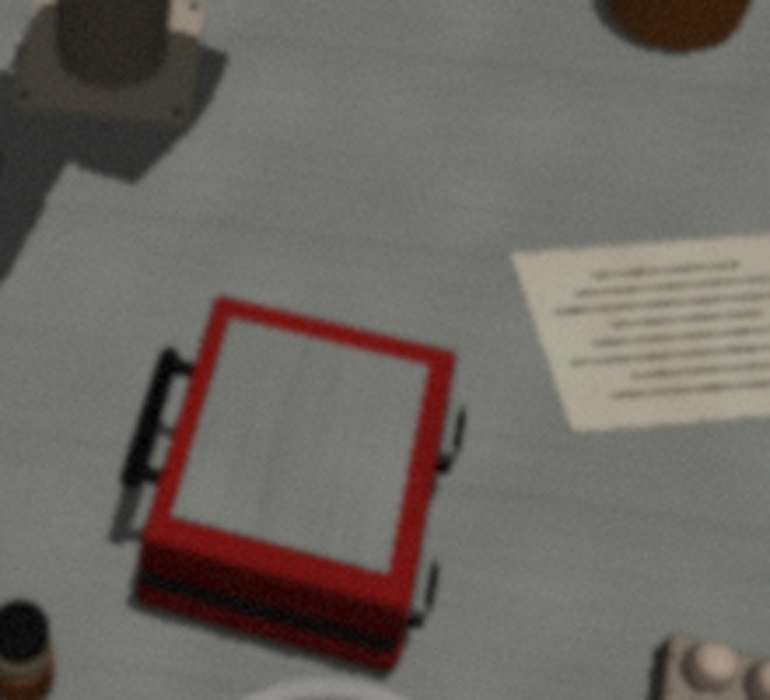

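```bash
python3 - <<'E'
from h import *
crop("wt","wtc",215,120,305,215,7)
E
```

```text
(no output)
```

View pics/wtc.png

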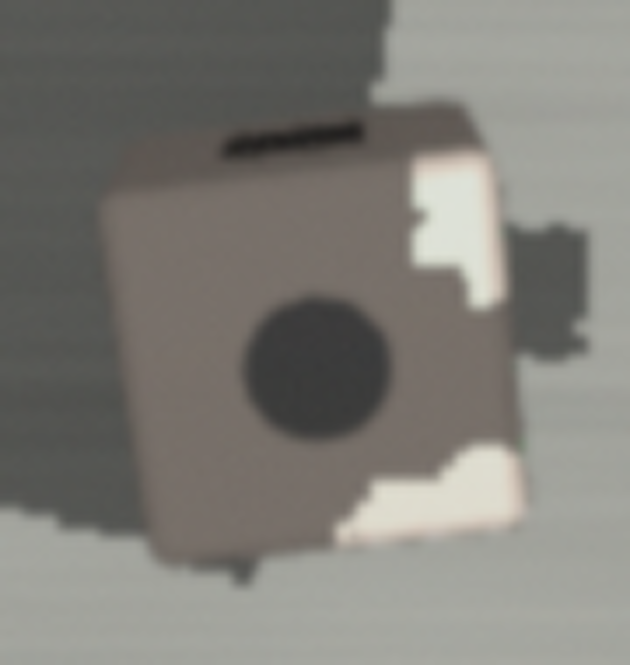

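```bash
python3 - <<'E'
from h import *
K,E=load("wt")
c=np.array([[102,190],[492,150],[522,522],[155,560],[317,368]])/7+[215,120]
P=np.array([w(K,E,u,.063) for u in c]);print(P.round(4),P[:4].mean(0))
for a,b in((0,3),(1,2)): v=P[b]-P[a];print(np.linalg.norm(v),np.arctan2(v[1],v[0]))
for a,b in((0,1),(3,2)): v=P[b]-P[a];print(np.linalg.norm(v),np.arctan2(-v[0],v[1]))
def w3(K,E,u): pass
# IK check of tipping options
t=np.array([.466,-.107])
def pose(C,psi,al,flip,back=.0):
    # jaw axis direction psi (horizontal unit vector j); plane dir n = j rotated -90; tool dir a=cos*(-z)+sin(al)*n
    j=np.array([np.cos(psi),np.sin(psi),0])*(1 if not flip else -1)
    jj=np.array([np.cos(psi),np.sin(psi),0]); n=np.cross(jj,[0,0,1.]) 
    a=-np.cos(al)*np.array([0,0,1.])+np.sin(al)*n
    R=np.column_stack([j,a,np.cross(j,a)])
    return C+a*(grasp_offset-back), Ro.from_matrix(R).as_euler('xyz')
for psi,lab in ((.1,'tip -+y'),(1.67,'tip -+x')):
  for flip in (0,1):
    for k,C in enumerate([[.466,-.107,.04],[.466,-.171,.04],[.466,-.235,.04]] if psi<1 else [[.466,-.107,.04],[.402,-.107,.04],[.338,-.107,.04]]):
      r=[]
      for al in np.radians([-50,-45,-30,0,30,45,50]):
        p,o=pose(np.array(C),psi,al,flip,.005); q=solve_ik(p,o); r.append(None if q is None else np.round(q,1).tolist())
      print(lab,flip,k,r)
E
```

```text
[[ 0.44   -0.1389  0.063 ]
 [ 0.4338 -0.0781  0.063 ]
 [ 0.495  -0.0714  0.063 ]
 [ 0.5016 -0.132   0.063 ]
 [ 0.4688 -0.1052  0.063 ]] [ 0.46761991 -0.10511615  0.063     ]
0.06194266806378212 0.11185158791015601
0.06150703463697211 0.10944432979474984
0.061161290335011206 0.10166151710240134
0.061010339636197904 0.10877971928598686
tip -+y 0 0 [[-0.6, 0.8, 0.1, 1.4, 0.6, 0.7], [-0.6, 0.8, 0.0, 1.4, 0.6, 0.7], [-0.5, 0.6, -0.1, 1.1, 0.4, 0.9], [-0.2, 0.4, -0.4, 0.8, 0.0, 1.2], [0.1, 0.4, -0.5, 0.7, -0.5, 1.6], [0.2, 0.5, -0.5, 0.7, -0.8, 1.7], [0.3, 0.6, -0.5, 0.7, -0.9, 1.8]]
tip -+y 0 1 [[-0.7, 0.9, 0.2, 1.6, 0.6, 0.6], [-0.7, 0.8, 0.1, 1.5, 0.5, 0.6], [-0.6, 0.7, -0.0, 1.2, 0.4, 0.8], [-0.4, 0.4, -0.3, 0.8, 0.0, 1.1], [-0.1, 0.4, -0.5, 0.6, -0.5, 1.4], [0.1, 0.5, -0.5, 0.5, -0.8, 1.5], [0.1, 0.5, -0.5, 0.5, -0.9, 1.6]]
tip -+y 0 2 [[-0.8, 1.0, 0.4, 1.7, 0.5, 0.5], [-0.7, 0.9, 0.3, 1.6, 0.5, 0.6], [-0.7, 0.7, 0.1, 1.3, 0.4, 0.7], [-0.5, 0.5, -0.3, 0.9, 0.0, 1.0], [-0.2, 0.4, -0.5, 0.5, -0.5, 1.2], [-0.1, 0.5, -0.6, 0.4, -0.8, 1.3], [-0.0, 0.5, -0.6, 0.3, -0.9, 1.4]]
tip -+y 1 0 [[
[... 1195 characters left out ...]
, -0.2, -0.2], [-0.2, 0.8, -0.0, 1.5, -0.2, -0.2], [-0.2, 0.6, -0.2, 1.3, -0.1, -0.3], [-0.3, 0.2, -0.7, 0.7, 0.0, -0.4], None, None, None]
tip -+x 1 0 [[-0.1, 1.1, 0.5, 1.9, -0.2, 3.0], [-0.1, 1.0, 0.4, 1.8, -0.2, 3.0], [-0.2, 0.8, 0.2, 1.5, -0.1, 2.9], [-0.2, 0.4, -0.4, 0.8, 0.0, 2.8], [-0.4, 0.2, -0.9, 0.0, 0.2, 2.7], None, None]
tip -+x 1 1 [[-0.1, 0.9, 0.3, 1.7, -0.2, 3.0], [-0.1, 0.9, 0.2, 1.7, -0.2, 3.0], [-0.2, 0.7, -0.1, 1.4, -0.1, 2.9], [-0.3, 0.3, -0.5, 0.7, 0.0, 2.8], [-0.4, 0.1, -1.0, -0.0, 0.3, 2.7], None, None]
tip -+x 1 2 [[-0.2, 0.8, 0.0, 1.6, -0.2, 3.0], [-0.2, 0.8, -0.0, 1.5, -0.2, 3.0], [-0.2, 0.6, -0.2, 1.3, -0.1, 2.9], [-0.3, 0.2, -0.7, 0.7, 0.0, 2.7], None, None, None]
```

```bash
cat >> h.py <<'E'
def tpose(C,psi,al,back=0.):
    jj=np.array([np.cos(psi),np.sin(psi),0]); n=np.cross(jj,[0,0,1.]); j=-jj
    a=-np.cos(al)*np.array([0,0,1.])+np.sin(al)*n
    R=np.column_stack([j,a,np.cross(j,a)])
    return np.asarray(C)+a*(grasp_offset-back), Ro.from_matrix(R).as_euler('xyz')
def tip(cx,cy,psi,a0=np.pi/4,N=6):
    C0=np.array([cx,cy,.032]); n=np.cross([np.cos(psi),np.sin(psi),0],[0,0,1.]); Z=np.array([0,0,1.])
    P,O=tpose(C0+[0,0,.001],psi,a0,.13); goto(P,O)
    P,O=tpose(C0+[0,0,.001],psi,a0); print("hit",line_to(P,vel=.1,f_stop=8))
    close(25); s=state();print("grip",s['t'],s['grip_width'],s['ft_force'].round(1))
    Ed=C0+.032*n-.032*Z
    for k in range(1,N+1):
        ph=k*np.pi/2/N
        d=-np.array([np.cos(ph),np.sin(ph)])*.032+ .032*np.array([np.sin(ph),-np.cos(ph)])*1.0
        # vector (-n,+z) rotated: n'=-cos+sin, z'=cos+sin
        nn=.032*(-np.cos(ph)+np.sin(ph)); zz=.032*(np.cos(ph)+np.sin(ph))
        P,O=tpose(Ed+nn*n+(zz+.001+.001*np.sin(2*ph))*Z,psi,a0-ph)
        h=line_to(P,vel=.025,ori=O,f_stop=30)
        s=state();print(k,round(s['t'],2),h,s['ft_force'].round(1),np.abs(s['qvel']).max().round(2))
        if h: return False
    P,O=tpose(Ed+.032*n+.032*Z,psi,a0-np.pi/2); line_to(P,vel=.02,f_stop=10)
    return True
def tback(C,psi,al):
    P,O=tpose(C,psi,al,.13); line_to(P,vel=.15,f_stop=15)
E
python3 - <<'E'
from h import *
r=tip(.468,-.105,.108); print(r)
cam("side","sn"); crop("sn","snc",120,110,320,280,4)
E
```

```text
hit False
grip 28.2417 0.06354221937560683 [-0.3  2.5  3.6]
1 28.68 False [ 0.5 -0.  -2.2] 0.03
2 29.12 False [-0.7 -0.2 -1.5] 0.03
3 29.54 False [ 0.6 -1.5  1.3] 0.03
4 29.97 False [-0.6 -1.4  7.6] 0.02
5 30.4 False [ 0.7 -4.   4.4] 0.02
6 30.84 False [ 1.2 -0.2  5.1] 0.03
True
```

View pics/snc.png

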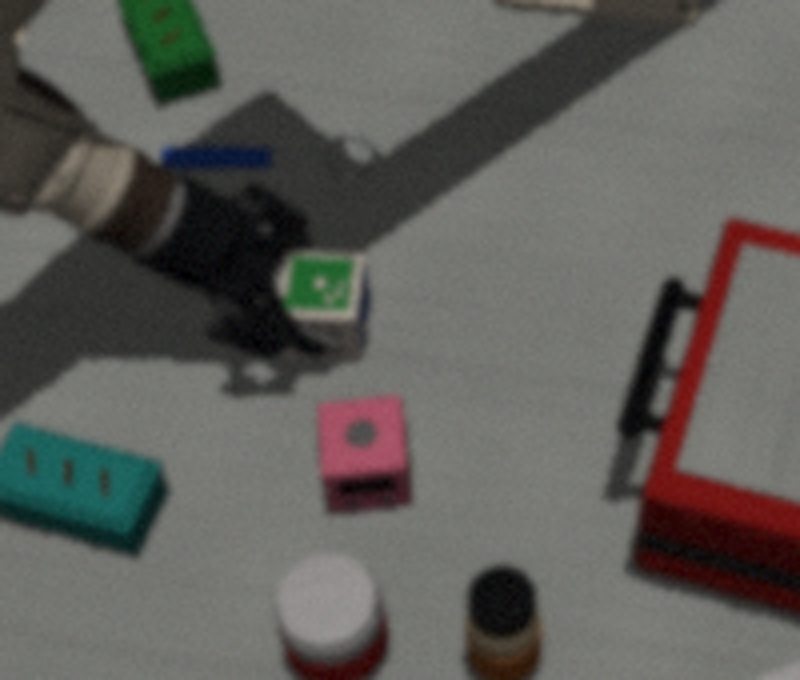

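```bash
python3 - <<'E'
from h import *
psi=.108; n=np.cross([np.cos(psi),np.sin(psi),0],[0,0,1.])
C1=np.array([.468,-.105,.032])+.064*n; print(C1)
open_jaws(); dwell(.2)
tback(C1,psi,-np.pi/4)
goto([C1[0],C1[1],.25],[-np.pi/2,0,1.57]); s=state();print(s['t'])
cam("wrist","wu"); crop("wu","wuc",205,110,315,220,6)
E
```

```text
[ 0.47489857 -0.16862711  0.032     ]
34.6417
```

View pics/wuc.png

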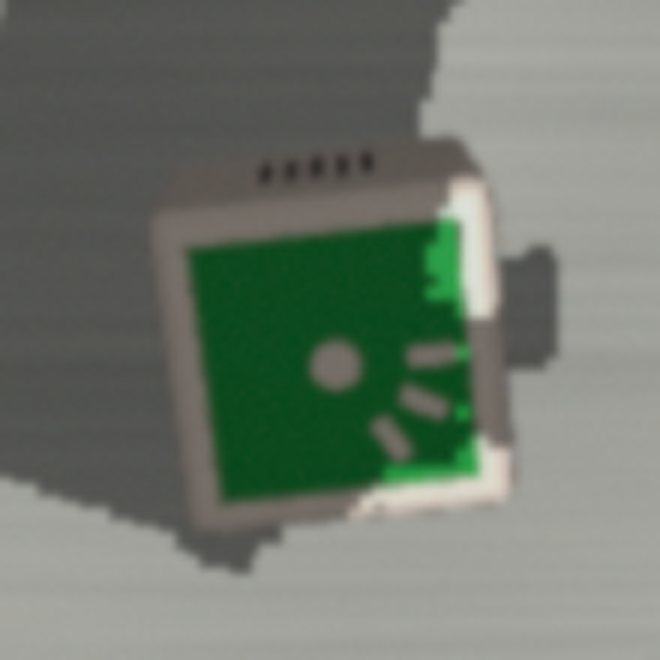

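```bash
python3 - <<'E'
from h import *
K,E=load("wu")
c=w(K,E,np.array([335,364])/6+[205,110],.064); g=[w(K,E,np.array(u)/6+[205,110],.064) for u in ((188,247),(458,220),(478,475),(220,502))]
print(c,np.mean(g,0),[np.arctan2(*(g[b]-g[a])[[1,0]]) for a,b in((0,3),(1,2))])
psi=.108
r=tip(c[0]-.001,c[1],psi); print(r)
n=np.cross([np.cos(psi),np.sin(psi),0],[0,0,1.]); C=np.r_[c[:2],.032]+.064*n
if r:
    open_jaws(); dwell(.2); tback(C,psi,-np.pi/4)
    goto([C[0],C[1],.25],[-np.pi/2,0,1.57]); print(state()['t'])
    cam("wrist","wv"); cam("side","sv"); crop("sv","svc",120,90,420,290,2.6); cam("top","tv"); crop("tv","tvc",110,80,380,260,2.9)
E
```

```text
[ 0.47482477 -0.16613756  0.064     ] [ 0.47482473 -0.16595399  0.064     ] [np.float64(0.10132925765917568), np.float64(0.10289313209864391)]
hit False
grip 37.4083 0.06403708918802689 [-0.   2.6  2.5]
1 37.85 False [ 0.3 -0.2 -2.1] 0.03
2 38.28 False [-0.4  0.3 -1.8] 0.03
3 38.71 False [ 0.5 -1.1  1.8] 0.03
4 39.13 False [ 0.9 -2.3  8.4] 0.03
5 39.57 False [ 0.1 -4.5  3.9] 0.03
6 40.01 False [-1.1 -0.8  4.9] 0.03
True
43.7167
```

```bash
ls pics | grep v
```

```text
sv.npz
sv.png
svc.png
tv.npz
tv.png
tvc.png
wv.npz
wv.png
```

View pics/wv.png

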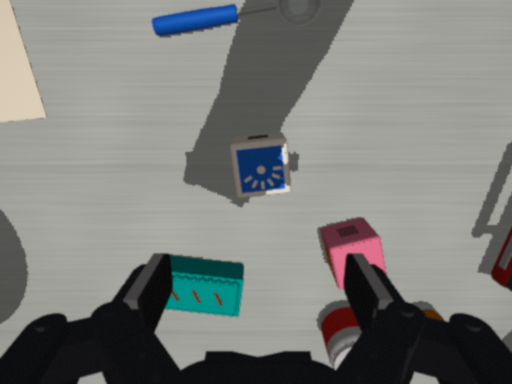

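View pics/svc.png

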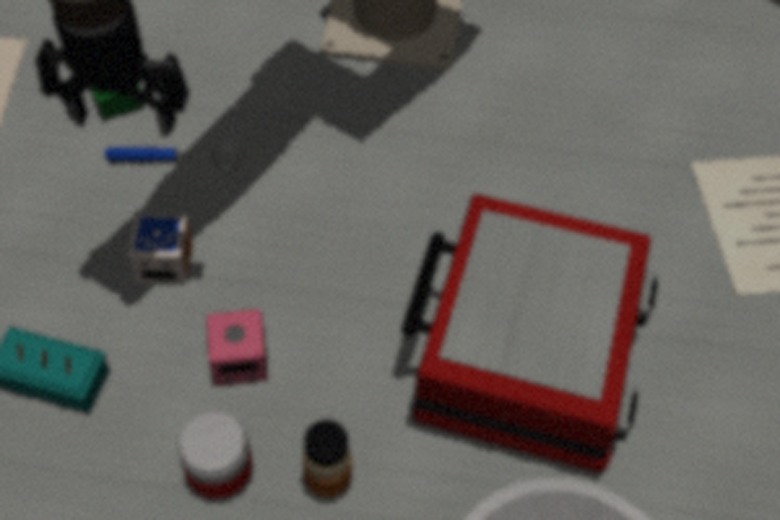

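View pics/tvc.png

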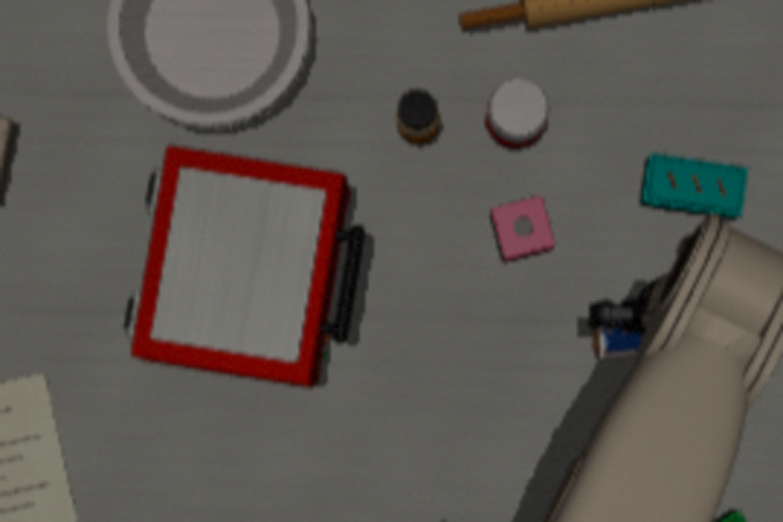

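```bash
python3 - <<'E'
from h import *
K,E=load("sv")
obs=np.array([[476,196],[649,237],[606,407],[424,372]])/2.6+[120,90]
for th in (0,.03,.06,.1):
    print(th,(proj(K,E,[lid(th,.22,.049,.125),lid(th,.01,.049,.125),lid(th,.01,.049,-.125),lid(th,.22,.049,-.125)])-obs).round(1).tolist())
crop("wv","wvc",215,115,305,215,6)
E
```

```text
0 [[-1.9, -3.6], [1.1, -2.5], [3.5, 6.8], [-4.0, -1.0]]
0.03 [[-1.2, -4.8], [1.6, -2.4], [4.1, 6.9], [-3.3, -2.0]]
0.06 [[-0.4, -6.0], [2.1, -2.4], [4.7, 7.0], [-2.5, -3.0]]
0.1 [[0.7, -7.6], [2.8, -2.2], [5.5, 7.2], [-1.4, -4.3]]
```

View pics/wvc.png

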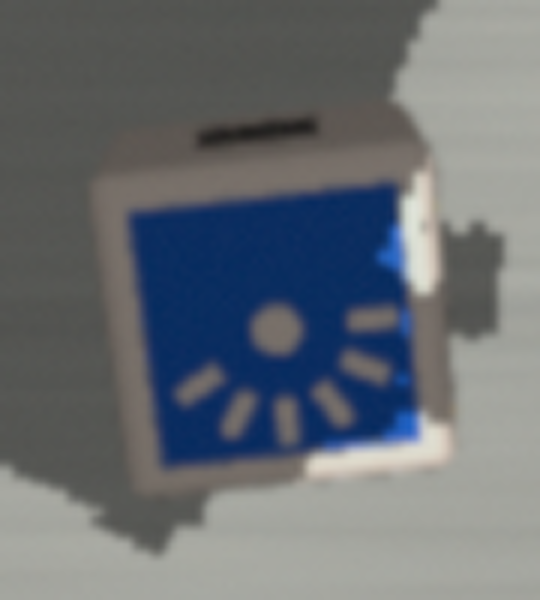

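```bash
python3 - <<'E'
from h import *
a=cv2.imread("pics/sm.png",0)[150:275,270:385];b=cv2.imread("pics/sv.png",0)[150:275,270:385]
print(cv2.phaseCorrelate(np.float32(a),np.float32(b)))
K,E=load("sv")
obs=np.array([[435,240],[412,330]])/2.6+[120,90]
for th in (0,.03,.06,.1): print(th,(proj(K,E,[lid(th,.244,.031,.062),lid(th,.244,.031,-.062)])-obs).round(1).tolist())
K,E=load("wv"); c=w(K,E,np.array([277,330])/6+[215,115],.064); print(c)
g=[w(K,E,np.array(u)/6+[215,115],.064) for u in ((130,212),(397,185),(418,440),(163,467))]
print([np.linalg.norm(g[i]-g[i-1]) for i in range(4)])
hand_in()
E
```

```text
((-0.0012894976369679512, 0.490301985109042), 1.1266359481811523)
0 [[0.5, -2.8], [-1.9, -3.1]]
0.03 [[1.0, -4.1], [-1.4, -4.3]]
0.06 [[1.5, -5.4], [-0.9, -5.5]]
0.1 [[2.4, -7.1], [-0.0, -7.1]]
[ 0.48093261 -0.2268979   0.064     ]
[np.float64(0.04931009519947673), np.float64(0.048824895858728595), np.float64(0.048837760934419), np.float64(0.048874921851423406)]
the job is handed in; nothing more can be done
```

The job is handed in after about 44 of the 72 s. All three parts look done in the camera images; `hand_in()` reports no verdict.

- **Pie:** I picked it up by its long sides and lowered it level into the empty well until it touched the floor. The tool stood at 68 mm then, as expected for a seated tin, and I let go with the lid still open at about 1.63 rad. Pictures afterwards showed the pie centred in its well and the other pie in its own.
- **Lid:** I pushed it over from behind and it sank shut by itself. Fitted to the side picture, the handle and front corners match 0 rad better than any larger angle. That picture cannot prove the 0.03 rad limit: the fit misses by 1 to 4 pixels. One hinge-side corner disagreed by about 7 pixels, probably because I misread that corner in the picture. I did not press on the lid to check. Between the picture taken just after closing and the last one, the lid's image shifted by about 0.5 pixel. I take that as noise or final settling.
- **Timer:** I tipped it over its edge twice towards -y, holding it between the fingers and laying it flat each time. Green was up after the first turn and blue after the second. It now lies at about (0.481, -0.227) with blue up. The blue face measures as a regular 49 mm square, so it is lying flat.
- **Everything else:** The can, jar, spoon and look-alikes show no sign of having moved in the pictures. At hand-in the gripper was open and clear, above the timer.

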